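# Let the bar rest out one hole and lay the long test bar in it

### The arm

A 6-joint arm with a two-finger parallel gripper is mounted at the origin on the work surface. World frame = base frame: x ahead of the robot, y to its left, z up, the work surface at z = 0. Lengths are in m, angles in rad, forces in N, time in s.
With the tool pointing down it reaches from about 0.15 to 0.775 m from the base axis. Payload 6.1 kg.
Tool frame: the origin (TCP) lies at the very end of the fingers, on their centre line; the grasp point (between the pads) lies 19 mm behind it; z points along the fingers, y is the line along which they close (so a half turn about z gives the same grasp; the last joint's range is limited). The gripper opens to 85 mm and grips with 20 to 120 N. Pads are 22 mm wide; open, the fingers measure 114 mm over their backs; the gripper's body (76 mm by 85 mm) begins 54 mm behind the grasp point. The pads swing forward as they close: fully open they stand 13 mm farther back than shut.
Start: joints at [1.215, 0.126, -0.04, 1.405, 0, 1.571], TCP at [0.183, 0.492, 0.231] pointing down, gripper open.
Joint ranges: [-2.72, 2.72], [-0.95, 1.95], [-1.27, 1.35], [-1.78, 2.02], [-1.46, 1.47], [-3.14, 3.14]. Speed limits (rad/s): [2.39, 2.39, 3.01, 3.14, 3.14, 3.14].

### API

Orientations are given as [roll, pitch, yaw] about the fixed x, y, z axes, in that order (R = Rz(yaw) Ry(pitch) Rx(roll)).
In Python, from rig import get_state, get_image, sign_off gives the robot as it stands.
- The arm moves only by the tool drive_tool, never from a script. Its argument "targets" is one flat list of numbers, 7 for each row, row after row: the finger opening in mm, from 0 to 85.4, then the shift along the tool's x, y, z scaled (see below), then the turn, a rotation vector about the tool's x, y, z scaled (see below). A call has 1 to 10 rows; each row shifts and turns the commanded pose from where the row before left it, along the tool's axes as they then stand; what a row does not reach is not made up. The controller multiplies each number of a shift by 200 mm and each number of a turn by 1.5 rad. A row lasts 1/12 s, in which the tool goes at most 41.7 mm and 7.16 degrees, less where a joint would pass 70% of its speed; a pose out of reach is approached as far as the arm can. A call with a number of a shift or a turn outside -1 to 1 is refused whole. A call with a gripper value outside its range is refused whole. The fingers move at their own pace and stop on an object; "newtons" is the grip in N (left out, the last holds). Time passes only in rows, so rows that do not move let the fingers close. It gives the time, the measured TCP pose, the force, the opening and the grip force at its end, in the units of the state.
- get_state(): the state, without advancing time (a new reading comes with each control period).
- get_image(name): name is "scene" or "top" or "wrist"; returns a dict with "frame" (480x640x3 uint8, red, green, blue), "fx", "fy", "cx", "cy" (pixels), "distortion" ([k1, k2, p1, p2, k3] as OpenCV has them; the pictures are not rectified), "position" and "attitude" of the camera in the world. Camera axes: x right, y up, looking along -z (the intrinsics and any distortion apply to the point x, -y, -z); pixel columns grow to the right and rows downward; lengths in m; the calibration is good to about 2 mm. A picture is of the moment at which its call begins. There is no depth.
- sign_off(): hands the job in; it is judged then, once.
The state is a dict: "t": time; "joint_pos": joint angles; "joint_velocities": joint speeds; "effort": joint torques, N m; "tool_pos": TCP position; "tcp_rot": TCP orientation; "wrist_force": force on the tool from outside, world axes, zero at the start; "torque": the same for the moment, N m; "gripper_width": opening from 0.0 (shut) to 1.0 (fully open); "finger_force": force on a finger pad.
Only numpy, scipy, OpenCV 4.12 (cv2) and the standard library are available. Lean on these libraries where they do the work, as an engineer would, in place of code of your own. Each camera call takes 0.05 s, during which the arm holds its last target. There are 200 camera calls.

### The job

The telescoping bar rest is still set for the short test bars. Press its spring button in, draw the sleeve out until the button snaps out into the next hole, and give the sleeve a light tug outward to feel that it has caught, without ever straining the small button. Then lay the long test bar gently into the two vees with one thick end in each, and leave everything else where it is.

Things in the scene. Friction and masses are not known exactly. Their poses are not given: they have to be found in the camera images.
- rest: Telescoping bar rest bolted to the bench: base plate 100 x 200 x 12 mm, pedestal 52 x 28 mm carrying a level square steel tube (axis 60 mm above the bench), on which an aluminium sleeve slides. One vee on the pedestal, one on the sleeve. Origin on the bench under the pedestal; y along the tube to the sleeve's free end; x level, to the button's side; z up.
- sleeve: Square matt aluminium sleeve, 30 x 30 mm, 3 mm walls; origin on the tube axis at the hole in which the button sits at first, axes as the rest's. Reaches from y = -58 to 75 mm, vee at y = 48. The next 14 mm hole is in a small steel catch plate let flush into the same (+x) wall, 35 to 50 mm nearer the pedestal: it is adjustable and unmeasured, so feel for it. Slides with 2 to 4 N of friction.
- slide (a joint): How far the sleeve is drawn out along the rest's +y (m): 0 in the first hole; it comes against a stop at 0.056. The button has about 1 mm of play either way in a hole.
- button: Steel spring button, 12 mm across with a ball nose, held in the inner tube, standing out of the sleeve's +x side at the height of the tube axis. It does not move along the tube: the sleeve slides past it. Proud of the sleeve, it locks it; it takes about 4 N to press flush. Sideways load between button and sleeve: 3 N shows that it holds, over 12 N strains it.
- plunger (a joint): How far the button is pressed in (m): 0 fully out (6 mm proud), 0.006 flush with the sleeve's outside, 0.009 under its wall. If it is held flush (say between a finger and the sleeve's other side, moving with the sleeve), the hole's edge cams it under the wall in the first 10 mm of slide (5 to 15 N of pull, then only the sleeve's friction); it snaps out by itself in the next hole.
- button_tip (a point): Tip of the button's nose: 21 mm from the tube axis when fully out.
- near_seat (a point): Where the axis of a 20 mm round lies when it rests in the pedestal's vee: 105 mm above the bench, 30 mm above the sleeve's top. Both vees are 90 degrees, 24 mm long along y, 40 mm wide overall, open upwards, their tops about level with this point.
- far_seat (a point): The same for the sleeve's vee: 124 mm from near_seat along the rest's y at first, more when the sleeve is drawn out.
- long_bar: The long steel test bar, 200 mm, about 0.33 kg: two thick round ends, 20 mm across and 36 mm long (their middles 82 mm either side of the bar's middle), and a round waist 14 mm across. Origin at its centre; y along its axis; either way round will do. It lies level in the tray, axis 30 mm above the bench.
- tray: Black tray, 185 x 222 mm, floor 6 mm thick, rim 14 mm high, fixed; origin under its centre, y along the bars. Two grey notched strips (at y = -72 and 72 mm) hold three bars side by side at x = -55, 0 and 55 mm; which lies where varies.
- short_bar_a: A short test bar, 160 mm long, otherwise like the long one; in the tray; leave it there. Origin at its centre.
- short_bar_b: The other short test bar, the same.
- mount_a: Black resin specimen mount, 32 mm across, 20 mm high; leave it.
- mount_b: Another such mount; leave it.
- test_block: Steel hardness reference block, a disc 60 mm across and 12 mm high; leave it.
- handset: Grey portable hardness tester, 75 x 150 x 26 mm; leave it.
- wash_bottle: White wash bottle, 64 mm across, 200 mm high; leave it.
- block_case: Small wooden case, 85 x 85 x 26 mm; leave it.
Mind the look-alikes: they are no part of the job. What is meant by the rest is not purple, and is the larger of those in its own colour. What is shaped like the long_bar but green is not meant.

How it is judged:
On the way, in this order (a step that is already met when the one before it is completed fails the run):
1. the button is pressed in with the sleeve still at its first hole (value of joint plunger above 0.004 m and value of joint slide below 0.008 m), for 0.05 s.
2. the button has snapped out into the next hole and the sleeve is tugged against it (value of joint slide above 0.03 m and value of joint plunger below 0.002 m and contact force between button and sleeve above 3 N), for 0.1 s.
At the end, for the whole second after the job is handed in: Sleeve locked in the next hole (drawn out over 30 mm, button within 2 mm of fully out); long bar at rest in both vees: axis within 4 mm sideways and 3 mm in height of the line through the seats and 0.04 rad of parallel, its middle within 7 mm of half-way between them (value of joint slide above 0.03 m and value of joint plunger below 0.002 m and x of long_bar in the frame of rest between -0.004 and 0.004 m and y of long_bar in the frame of rest between 0.0735 and 0.0935 m and z of long_bar in the frame of rest between 0.102 and 0.108 m and angle between the y axis of long_bar and the y axis of rest, either way round below 0.04 rad and linear speed of long_bar below 0.02 m/s); the robot touches nothing.
It fails at once if the button is strained: more than 12 N between button and sleeve (contact force between button and sleeve above 12 N).
It fails at once if the long bar is dropped or thrust into the rest: more than 30 N on it, or over 0.4 m/s less than 25 mm above its seat (contact force between long_bar and rest above 30 N or (x of long_bar in the frame of rest between -0.03 and 0.03 m and y of long_bar in the frame of rest between 0.03 and 0.14 m and z of long_bar in the frame of rest between 0.09 and 0.13 m and linear speed of long_bar above 0.4 m/s)).
It fails at once if another thing is moved by more than 25 mm (distance of any of short_bar_a, short_bar_b, mount_a, mount_b, test_block, handset, wash_bottle, block_case from where it was at the start of the episode above 0.025 m).
It also fails if it takes over 64 s, if anything falls off the work surface, if the arm or the gripper's body presses on something with over 40 N, if the wrist force passes 120 N, or if a joint passes its speed limit or range.

## Working session

There is one attempt and no reset: what is moved stays moved. The work goes in short steps, Python scripts to look and compute and a tool call to move; the robot and the scene stay as the last step left them, time stands still between calls to the robot, and variables do not carry over. Pictures are saved under pics/ and viewed, at most 10 in all, crops included, and the job is handed in when it is done.

Besides the shell and the picture viewer there is one more tool, called after "Emit:" as a command line: name --argument value ..., lists and objects as JSON in quotes. drive_tool: Moves the arm, as the interface text tells. Its arguments: {"type":"object","properties":{"targets":{"type":"array","items":{"type":"number"}},"newtons":{"type":"number"}},"required":["targets"]}

```bash
mkdir -p pics; ls; cat > h.py <<'E'
import numpy as np, cv2, json
from scipy.spatial.transform import Rotation as R
from rig import get_state, get_image, sign_off
def rot(a):
    a=np.array(a,float)
    if a.shape==(3,3): return a
    if a.size==4: return R.from_quat(a).as_matrix()
    return R.from_euler('xyz',a).as_matrix()
def K(i): return np.array([[i['fx'],0,i['cx']],[0,i['fy'],i['cy']],[0,0,1.]])
def ray(i,px):
    u=cv2.undistortPoints(np.array(px,float).reshape(-1,1,2),K(i),np.array(i['distortion'],float)).reshape(-1,2)
    d=np.c_[u[:,0],-u[:,1],-np.ones(len(u))]
    return np.array(i['position']),d@rot(i['attitude']).T
def onz(i,px,z):
    p,d=ray(i,px); return p+d*((z-p[2])/d[:,2])[:,None]
def proj(i,P):
    q=(np.atleast_2d(P)-np.array(i['position']))@rot(i['attitude'])
    q=q*[1,-1,-1]
    return cv2.projectPoints(q.reshape(-1,1,3),np.zeros(3),np.zeros(3),K(i),np.array(i['distortion'],float))[0].reshape(-1,2)
def tri(rs):
    A=np.zeros((3,3));b=np.zeros(3)
    for p,d in rs:
        d=d/np.linalg.norm(d);M=np.eye(3)-np.outer(d,d);A+=M;b+=M@p
    return np.linalg.solve(A,b)
def save(i,n,crop=None,s=1):
    f=i['frame'][:,:,::-1]
    if crop: f=f[crop[1]:crop[3],crop[0]:crop[2]]
    cv2.imwrite('pics/'+n,cv2.resize(f,None,fx=s,fy=s,interpolation=cv2.INTER_CUBIC))
E
python3 - <<'E'
from h import *
import pickle
print(get_state())
for n in ['scene','top','wrist']:
    i=get_image(n); pickle.dump(i,open(n+'.pkl','wb')); save(i,n+'.png')
    print({k:v for k,v in i.items() if k!='frame'})
E
```

```text
pics
{'t': 0.0, 'joint_pos': array([ 1.21503454e+00,  1.26383252e-01, -4.06022796e-02,  1.40542225e+00,
       -6.76548741e-06,  1.57079794e+00]), 'joint_velocities': array([-9.33318944e-04, -2.23063720e-04,  1.01711759e-03, -3.62015570e-05,
       -2.82718711e-03,  1.36421612e-05]), 'effort': array([-1.13165352e-03, -4.35914361e+01,  3.52923810e+01,  1.73941744e-02,
        8.84227211e-05,  4.16925843e-06]), 'tool_pos': array([0.18271714, 0.49173533, 0.2305294 ]), 'tcp_rot': array([-3.13998120e+00,  6.76808013e-06,  2.78582926e+00]), 'wrist_force': array([0.48875305, 0.59637977, 0.1448997 ]), 'torque': array([0.00115569, 0.03328072, 0.01476452]), 'finger_force': 0.0, 'gripper_width': 0.9995183982110117}
{'fx': 591.8073334326094, 'fy': 591.8073334326094, 'cx': 317.35851221236754, 'cy': 244.4034727724687, 'distortion': array([0.05126502, 0.        , 0.        , 0.        , 0.        ]), 'position': array([ 1.46099736, -0.33498809,  0.91763348]), 'attitude': array([0.89513872, 0.00971843, 1.23500441])}
{'fx': 624.831347736903, 'fy': 624.831347736903, 'cx': 313.4422905349311, 'cy': 247.3425547006474, 'distortion': array([-0.21465033,  0.        ,  0.        ,  0.        ,  0.        ]), 'position': array([ 0.32605436, -0.02449765,  1.63909381]), 'attitude': array([ 0.10832153,  0.0128548 , -1.56727672])}
{'fx': 366.8680763240052, 'fy': 366.8680763240052, 'cx': 315.71877241444236, 'cy': 237.7813826114596, 'distortion': array([-0.03573238,  0.        ,  0.        ,  0.        ,  0.        ]), 'position': array([0.10688838, 0.51913843, 0.37292265]), 'attitude': array([-0.31392969,  0.00216122,  1.21497132])}
```

View pics/scene.png

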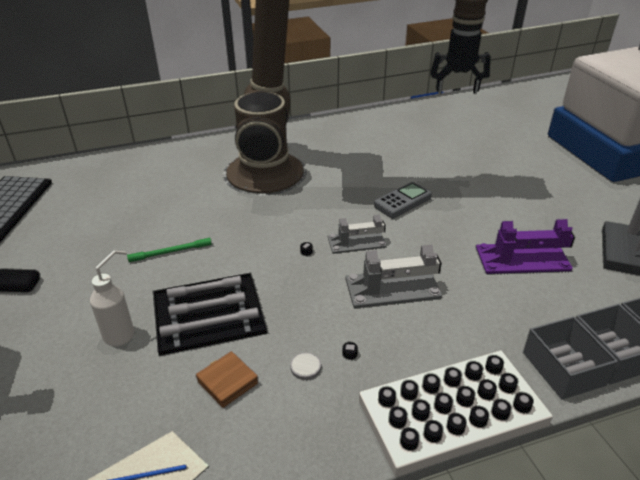

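View pics/top.png

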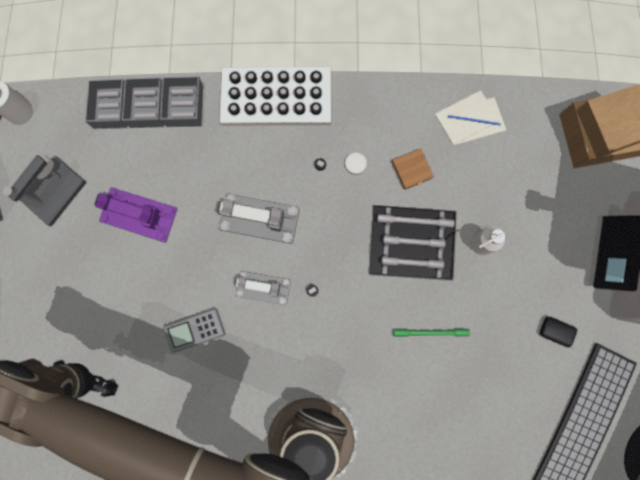

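The scene view shows the following candidates.
- **Rest (top view):** large grey at (258,217), small grey at (263,288), purple at (138,214). The large grey one fits, being not purple and the larger in its colour.
- **Bar (top view):** green at (431,332), tray bars at (413,219), (414,241) and (412,263). The one at (413,219) looks longest.

I'll confirm both in one enlarged crop.

```bash
python3 - <<'E'
from h import *
import pickle
s=pickle.load(open('scene.pkl','rb'));t=pickle.load(open('top.pkl','rb'))
a=cv2.resize(s['frame'][240:310,340:450],(440*800//440*1//1,0) if 0 else (800,509),interpolation=cv2.INTER_CUBIC)[:, :]
a=cv2.resize(s['frame'][240:310,340:450],(471,300),interpolation=cv2.INTER_CUBIC)
b=cv2.resize(t['frame'][185:250,210:310],(462,300),interpolation=cv2.INTER_CUBIC)
c=cv2.resize(t['frame'][200:285,365:460],(329,294),interpolation=cv2.INTER_CUBIC)
o=np.zeros((600,800,3),np.uint8);o[:300,:471]=a;o[300:,:462]=b;o[:294,471:]=c
cv2.imwrite('pics/crop1.png',o[:,:,::-1])
E
```

```text
(no output)
```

View pics/crop1.png

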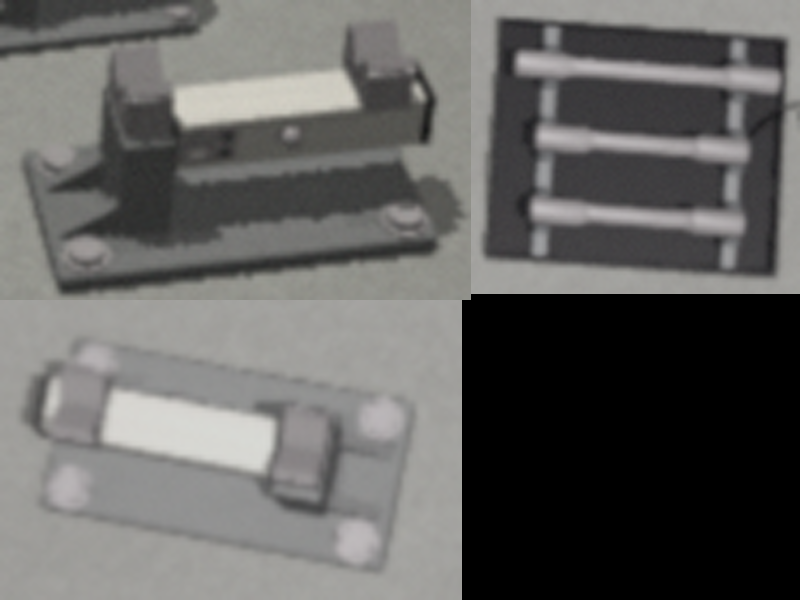

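The crops confirm both: the large grey rest has its button at scene pixel (408,271), and the longest bar is the top one in the tray, at top-view pixel (413,219). Next I measure.

```bash
python3 - <<'E'
from h import *
import pickle
s=pickle.load(open('scene.pkl','rb'));t=pickle.load(open('top.pkl','rb'))
np.set_printoptions(precision=4,suppress=True)
f=t['frame'].astype(int)
m=np.zeros((480,640),np.uint8);m[195:240,215:305]=(f[195:240,215:305].min(2)>195)
n,l,st,c=cv2.connectedComponentsWithStats(m)
k=1+np.argmax(st[1:,4]);print(st[k],f[195:240,215:305].min(2).max())
r=cv2.minAreaRect(np.argwhere(l==k)[:,::-1].astype(np.float32));b=cv2.boxPoints(r);print(b)
print('sleeve top',onz(t,b,.075))
bt=onz(t,[[231,197.6],[292.5,210.5],[224.7,225.5],[287.3,237]],.014);print('bolts top',bt)
bs=onz(s,[[353.5,277],[360,298.5],[435,290.5],[382,243.5]],.014);print('bolts scene',bs)
print('button',onz(s,[[408,271]],.06))
# long bar ends: crop (471+..): scale 3.46
L=lambda x,y:[365+(x-471)/3.463,200+y/3.463]
print('bar ends',onz(t,[L(516,63),L(779,82)],.03))
print('scene px of bar pred',proj(s,onz(t,[L(516,63),L(779,82)],.03)))
E
```

```text
[233 205  36  16 369] 212
[[232.4679 214.8377]
 [234.4151 204.4528]
 [268.9509 210.9283]
 [267.0038 221.3132]]
sleeve top [[0.5789 0.2028 0.075 ]
 [0.6058 0.1984 0.075 ]
 [0.5889 0.1096 0.075 ]
 [0.5622 0.1142 0.075 ]]
bolts top [[0.6352 0.2166 0.014 ]
 [0.6003 0.0526 0.014 ]
 [0.5603 0.2318 0.014 ]
 [0.5299 0.0657 0.014 ]]
bolts scene [[0.534  0.0666 0.014 ]
 [0.6041 0.0536 0.014 ]
 [0.6365 0.2194 0.014 ]
 [0.4441 0.1777 0.014 ]]
button [[0.6033 0.1655 0.06  ]]
bar ends [[ 0.5778 -0.1713  0.03  ]
 [ 0.5642 -0.3716  0.03  ]]
scene px of bar pred [[256.7087 310.0567]
 [159.1788 329.5816]]
```

```bash
cat >> h.py <<'E'
def plan(P,ya,pitchless=True,dmax=.04,amax=.12):
    """rows to bring the tool, pointing down, to P with tool-y at world angle ya"""
    s=get_state();p=np.array(s['tool_pos']);Rm=rot(s['tcp_rot'])
    y=np.array([np.cos(ya),np.sin(ya),0]);z=np.array([0,0,-1.]);T=np.c_[np.cross(y,z),y,z]
    w=R.from_matrix(Rm.T@T).as_rotvec()
    d=np.array(P)-p;n=int(max(np.ceil(np.linalg.norm(d)/dmax),np.ceil(np.linalg.norm(w)/amax),1))
    print('from',p.round(4),'d',d.round(4),'w',w.round(4),'n',n)
    for k in range(n):
        Rk=Rm@R.from_rotvec(w*k/n).as_matrix()
        print((Rk.T@d/n/.2).round(3).tolist(),(w/n/1.5).round(3).tolist())
E
python3 - <<'E'
from h import *
plan([.585,.169,.22],-.19)
E
```

```text
from [0.1828 0.4918 0.2307] d [ 0.4022 -0.3228 -0.0107] w [-1.000e-03  9.000e-04  1.405e+00] n 13
[-0.188, -0.062, 0.004] [-0.0, 0.0, 0.072]
[-0.194, -0.042, 0.004] [-0.0, 0.0, 0.072]
[-0.197, -0.021, 0.004] [-0.0, 0.0, 0.072]
[-0.198, 0.001, 0.004] [-0.0, 0.0, 0.072]
[-0.197, 0.022, 0.004] [-0.0, 0.0, 0.072]
[-0.194, 0.043, 0.004] [-0.0, 0.0, 0.072]
[-0.188, 0.064, 0.004] [-0.0, 0.0, 0.072]
[-0.18, 0.084, 0.004] [-0.0, 0.0, 0.072]
[-0.17, 0.103, 0.004] [-0.0, 0.0, 0.072]
[-0.158, 0.12, 0.004] [-0.0, 0.0, 0.072]
[-0.144, 0.137, 0.004] [-0.0, 0.0, 0.072]
[-0.128, 0.151, 0.004] [-0.0, 0.0, 0.072]
[-0.111, 0.164, 0.004] [-0.0, 0.0, 0.072]
```

Emit:
drive_tool --targets '[85,-0.188,-0.062,0.004,0,0,0.072,85,-0.194,-0.042,0.004,0,0,0.072,85,-0.197,-0.021,0.004,0,0,0.072,85,-0.198,0.001,0.004,0,0,0.072,85,-0.197,0.022,0.004,0,0,0.072,85,-0.194,0.043,0.004,0,0,0.072,85,-0.188,0.064,0.004,0,0,0.072]'

```text
t: 0.73
tool_pos: [0.4005, 0.3168, 0.2256]
tcp_rot: [-3.141, -0.0, 2.025]
wrist_force: [1.1, 0.9, 0.5]
gripper_width: 0.996
finger_force: 0.0
```

Emit:
drive_tool --targets '[85,-0.18,0.084,0.004,0,0,0.072,85,-0.17,0.103,0.004,0,0,0.072,85,-0.158,0.12,0.004,0,0,0.072,85,-0.144,0.137,0.004,0,0,0.072,85,-0.128,0.151,0.004,0,0,0.072,85,-0.111,0.164,0.004,0,0,0.072,85,0,0,0,0,0,0,85,0,0,0,0,0,0]'

```text
t: 1.4
tool_pos: [0.5862, 0.1677, 0.2195]
tcp_rot: [-3.14, 0.001, 1.379]
wrist_force: [0.1, 0.3, -0.9]
gripper_width: 0.997
finger_force: 0.0
```

```bash
python3 - <<'E'
from h import *
import pickle
np.set_printoptions(precision=4,suppress=True)
print(get_state())
i=get_image('wrist');pickle.dump(i,open('w1.pkl','wb'));save(i,'w1.png');print(i['position'],i['attitude'])
E
```

```text
{'t': 1.4, 'joint_pos': array([0.2785, 0.291 , 0.1394, 1.4213, 0.0001, 2.0414]), 'joint_velocities': array([ 0.046 , -0.0355, -0.0227,  0.009 ,  0.0078, -0.0058]), 'effort': array([ -1.6849, -53.1609,  35.8279,  -0.2787,  -0.1414,   0.0767]), 'tool_pos': array([0.5862, 0.1677, 0.2195]), 'tcp_rot': array([-3.1397,  0.0008,  1.3788]), 'wrist_force': array([ 0.1444,  0.3275, -0.8916]), 'torque': array([-0.0333,  0.048 ,  0.0245]), 'finger_force': 0.0, 'gripper_width': 0.9970774009032669}
[0.6    0.2451 0.3618] [-0.3159  0.0025 -0.1921]
```

View pics/w1.png

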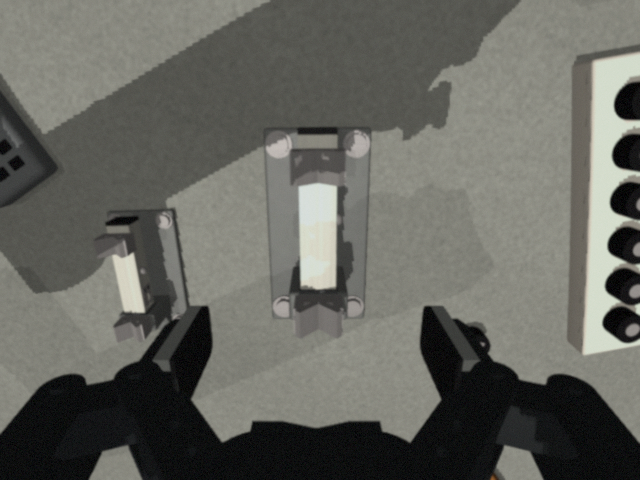

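The wrist view shows the rest upright. The pedestal vee is at (319,315), the sleeve vee at (317,165), the white sleeve runs from (318,180) to (318,290), and the button sits at about (340,218).

```bash
python3 - <<'E'
from h import *
import pickle
np.set_printoptions(precision=4,suppress=True)
s=pickle.load(open('scene.pkl','rb'));w=pickle.load(open('w1.pkl','rb'))
f=w['frame'].astype(int)
m=np.zeros((480,640),np.uint8);m[175:295,285:350]=f[175:295,285:350].min(2)>170
n,l,st,c=cv2.connectedComponentsWithStats(m);k=1+np.argmax(st[1:,4]);print(st[k])
mid=[];wd=[]
for r in (190,200,215,230,245,260,275):
    x=np.where(l[r]==k)[0];a,b=onz(w,[[x.min()-.5,r],[x.max()+.5,r]],.075);mid.append((a+b)/2);wd.append(np.linalg.norm(a-b))
mid=np.array(mid);v=mid[-1]-mid[0];print(mid,wd)
pf=np.polyfit(mid[:,1],mid[:,0],1);print('slope',pf[0],'x at y .169',np.polyval(pf,.169),'x at .1',np.polyval(pf,.1))
g=cv2.cvtColor(w['frame'],cv2.COLOR_RGB2GRAY)
print(g[206:232,332:352])
pw,dw=ray(w,[[340,218]]);ps,ds=ray(s,[[408,271]])
print('button tri',tri([(pw,dw[0]),(ps,ds[0])]), onz(w,[[340,218]],.06))
a=cv2.resize(w['frame'][110:350,250:400],(500,800)[:2] if 0 else (375,600),interpolation=cv2.INTER_CUBIC)
b=cv2.resize(w['frame'][195:245,310:350],(425,531),interpolation=cv2.INTER_CUBIC)
o=np.zeros((600,800,3),np.uint8);o[:,:375]=a;o[:531,375:]=b;cv2.imwrite('pics/c2.png',o[:,:,::-1])
E
```

```text
[ 299  183   37  106 3648]
[[0.59   0.192  0.075 ]
 [0.5885 0.1841 0.075 ]
 [0.5861 0.172  0.075 ]
 [0.5841 0.1595 0.075 ]
 [0.5813 0.1469 0.075 ]
 [0.5791 0.1337 0.075 ]
 [0.5765 0.1203 0.075 ]] [np.float64(0.029205684523177313), np.float64(0.02945105376849944), np.float64(0.029829861469308126), np.float64(0.02940500523009168), np.float64(0.028972671437353544), np.float64(0.028531689113802598), np.float64(0.02893317623010516)]
slope 0.1869713766393752 x at y .169 0.5856448767784465 x at .1 0.5727438517903296
[[219 217 216 208 168 108  74  70  66  66  72  88 109 120 122 126 127 128
  124 122]
 [220 217 217 209 167 112  73  67  66  66  70  85 107 115 122 125 126 127
  124 123]
 [216 217 217 208 169 108  75  66  66  66  67  82 105 116 118 123 122 123
  120 122]
 [218 215 216 208 166 111  70  68  64  64  68  78 107 114 118 121 122 121
  119 117]
 [219 218 216 206 164 107  72  68  66  67  67  78 103 115 116 117 116 117
  117 118]
 [217 216 215 205 163 102  70  64  65  67  68  78 101 113 116 116 116 118
  119 116]
 [218 218 218 209 162 102  67  63  68  63  66  74  96 112 118 116 118 118
 
[... 984 characters left out ...]
70  69  83 106 116 114 115 117 115
  118 118]
 [206 205 203 191 150 102  83  75  69  69  70  79 104 114 116 115 118 116
  118 116]
 [207 203 204 191 145  95  72  69  66  66  63  77 100 114 114 115 116 115
  117 117]
 [207 205 205 191 145  94  69  67  67  66  64  76 101 114 113 114 117 116
  113 116]
 [209 207 205 193 145  95  68  64  66  64  68  75  97 113 116 116 115 117
  116 117]
 [210 208 207 191 147  97  68  65  65  68  71  79  99 112 115 116 115 117
  116 117]
 [208 208 203 190 145  92  68  66  65  71  83  99 108 116 119 117 117 115
  117 115]
 [207 206 203 190 141  91  68  64  61  70  90 106 116 118 117 119 116 121
  119 117]]
button tri [0.6047 0.1634 0.0623] [[0.6041 0.1619 0.06  ]]
```

View pics/c2.png

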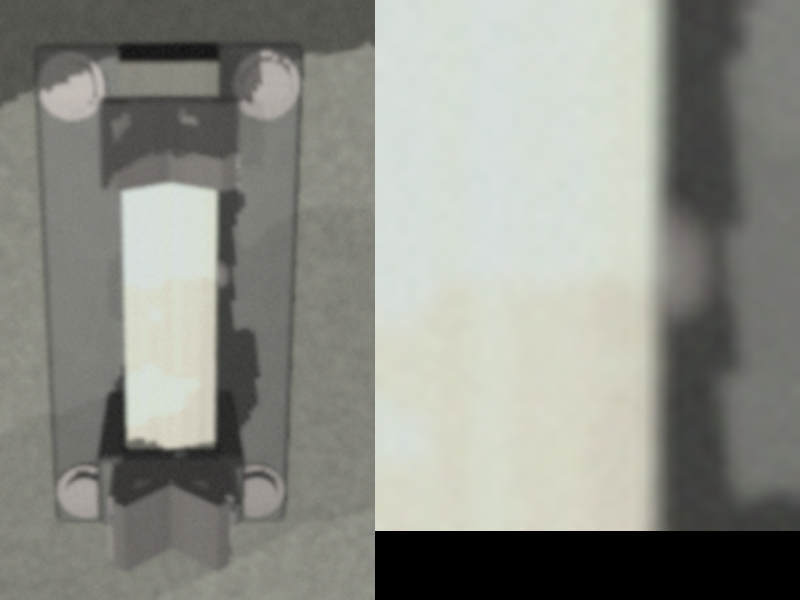

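Emit:
drive_tool --targets '[85,-0.011,-0.004,0.14,0,0,-0.005,85,0,0,0.15,0,0,0,85,0,0,0.15,0,0,0,85,0,0,0.15,0,0,0,85,0,0,0.13,0,0,0,85,0,0,0.1,0,0,0,85,0,0,0.05,0,0,0,85,0,0,0,0,0,0,85,0,0,0,0,0,0]'

```text
t: 2.2
tool_pos: [0.5835, 0.1681, 0.0475]
tcp_rot: [-3.142, -0.0, 1.391]
wrist_force: [0.5, -0.0, 0.7]
gripper_width: 0.996
finger_force: 0.0
```

```bash
python3 - <<'E'
from h import *
import pickle
np.set_printoptions(precision=4,suppress=True)
s=get_state();print(s['tool_pos'],s['tcp_rot'],s['wrist_force'])
i=get_image('wrist');pickle.dump(i,open('w2.pkl','wb'));save(i,'w2.png');j=get_image('scene');save(j,'s2.png',(330,180,470,310),4)
a=cv2.resize(i['frame'],(420,315));b=cv2.resize(j['frame'][210:310,330:450],(380,315),interpolation=cv2.INTER_CUBIC);cv2.imwrite('pics/c3.png',np.hstack([a,b])[:,:,::-1])
E
```

```text
[0.5835 0.1681 0.0475] [-3.1415 -0.0001  1.3908] [ 0.4967 -0.0117  0.7347]
```

View pics/c3.png

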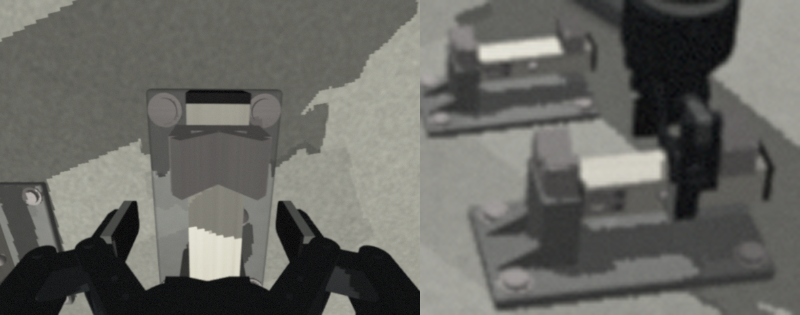

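The open fingers straddle the sleeve at the button. In the wrist half of the picture the button is faint, near (247,214). I'll re-measure the sleeve axis from this second wrist position.

```bash
python3 - <<'E'
from h import *
import pickle
np.set_printoptions(precision=4,suppress=True)
w1=pickle.load(open('w1.pkl','rb'));w=pickle.load(open('w2.pkl','rb'))
g=cv2.cvtColor(w['frame'],cv2.COLOR_RGB2GRAY).astype(int)
for r in (375,390,405):
    x=np.where(g[r,270:390]>150)[0]+270;a,b=onz(w,[[x.min()-.5,r],[x.max()+.5,r]],.075);print((a+b)/2,np.linalg.norm(a-b))
print(g[310:350:2,368:392:1])
for p in ([340,219.5],):print(proj(w,[[.604,.1625,.06],[.604,.1595,.06]]))
save(w,'c4.png',(330,280,420,400),5)
E
```

```text
[0.5839 0.1545 0.075 ] 0.030191243000271862
[0.5826 0.1477 0.075 ] 0.030317099540776684
[0.5813 0.1406 0.075 ] 0.030061420115271246
[[130 128 132 133 129 130 128 132 130 129 129 130 130 129 131 132 129 130
  131 128 129 133 130 130]
 [131 130 130 130 131 132 128 128 129 129 128 129 131 129 132 131 129 131
  132 131 129 131 129 129]
 [131 130 127 128 127 128 127 127 129 129 130 131 131 130 130 129 130 128
  130 132 132 130 131 132]
 [130 129 126 121 125 128 130 129 129 132 132 131 132 128 129 130 130 130
  132 131 132 131 127 129]
 [131 128 121 106 103 112 125 129 128 132 131 132 130 129 128 128 129 131
  130 131 129 129 127 128]
 [130 128 120 103  78  75  87 112 128 130 129 128 129 131 131 130 131 127
  129 129 128 129 128 130]
 [130 128 119 100  85  79  77  81 100 121 131 129 130 130 130 131 129 128
  132 129 129 130 128 130]
 [129 130 119 101  89  77  77  77  85 103 120 127 132 131 128 129 128 130
  130 130 127 129 130 129]
 [129 127 115 101  88  84  80  81  79  85 107 124 130 134 130 129 132 129
  131 131 128 129 126 128]
 [130 129 115  99  88  86  85  85  82  82  98 115 127 130 1
[... 395 characters left out ...]
127 130 129 129 127 128
  127 128 128 129 129 130]
 [128 121 108  94  92  97 102 108 113 116 121 122 124 124 128 127 127 127
  129 129 127 128 130 131]
 [130 123 115 114 120 122 117 109  95  89  85  82  93 113 124 126 126 129
  129 127 129 127 128 128]
 [131 134 135 131 123 111  90  82  77  74  74  76  76  84  87  92 107 124
  125 126 126 125 129 126]
 [128 116 103  93  83  78  76  74  75  75  75  73  74  74  72  78  98 117
  122 127 125 127 126 126]
 [126 110  89  78  71  74  75  76  74  75  75  76  72  77  74  77  89 114
  126 125 126 124 124 126]
 [124 105  86  77  75  76  77  76  77  77  73  75  74  74  77  76  85 109
  123 127 129 125 127 127]]
[[371.8647 327.1499]
 [372.8171 333.4457]]
```

View pics/c4.png

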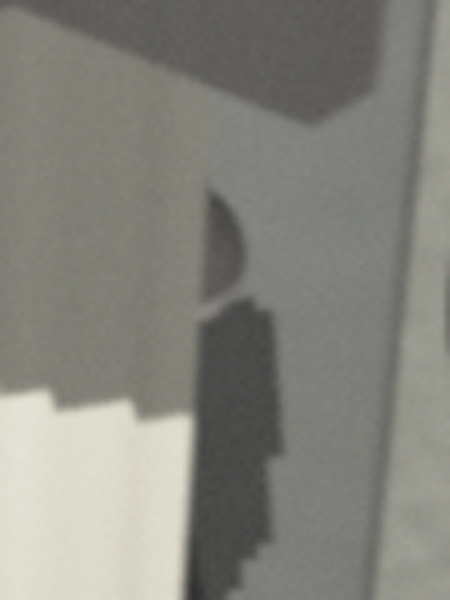

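The button tip is at (379,330), in line with y ≈ 0.1615. Next I centre, then close gently.

Emit:
drive_tool --targets '[60,-0.012,0.013,0.012,0,0,0.003,45,0,0,0,0,0,0,42,0,0,0,0,0,0,42,0,0,0,0,0,0]' --newtons 20

```text
t: 2.63
tool_pos: [0.5866, 0.1644, 0.045]
tcp_rot: [3.141, -0.0, 1.384]
wrist_force: [1.6, -0.2, 0.5]
gripper_width: 0.497
finger_force: 1.0
```

Emit:
drive_tool --targets '[36,0,0,0,0,0,0,32,0,0,0,0,0,0,28,0,0,0,0,0,0,28,0,0,0,0,0,0,28,0,0,0,0,0,0,28,0,0,0,0,0,0]'

```text
t: 3.13
tool_pos: [0.5872, 0.1645, 0.0452]
tcp_rot: [3.139, -0.0, 1.385]
wrist_force: [5.4, -1.7, 2.3]
gripper_width: 0.346
finger_force: 21.5
```

Emit:
drive_tool --targets '[28,0.005,0,0,0,0,0,28,0.005,0,0,0,0,0,28,0.005,0,0,0,0,0,28,0,0,0,0,0,0]' --newtons 25

```text
t: 3.47
tool_pos: [0.5876, 0.1669, 0.0452]
tcp_rot: [3.139, 0.001, 1.384]
wrist_force: [4.1, -3.6, 3.9]
gripper_width: 0.348
finger_force: 25.0
```

Emit:
drive_tool --targets '[28,0.005,0,0,0,0,0,28,0.005,0,0,0,0,0,28,0.005,0,0,0,0,0,28,0,0,0,0,0,0]'

```text
t: 3.8
tool_pos: [0.588, 0.169, 0.0452]
tcp_rot: [3.139, 0.002, 1.384]
wrist_force: [4.7, -5.5, 4.6]
gripper_width: 0.346
finger_force: 24.8
```

Emit:
drive_tool --targets '[28,0.005,0,0,0,0,0,28,0.005,0,0,0,0,0,28,0.005,0,0,0,0,0,28,0.005,0,0,0,0,0]'

```text
t: 4.13
tool_pos: [0.5888, 0.1733, 0.0452]
tcp_rot: [3.139, 0.001, 1.384]
wrist_force: [5.1, -4.2, 3.4]
gripper_width: 0.346
finger_force: 24.7
```

Emit:
drive_tool --targets '[28,0.005,0,0,0,0,0,28,0.005,0,0,0,0,0,28,0.005,0,0,0,0,0,28,0.005,0,0,0,0,0]'

```text
t: 4.47
tool_pos: [0.5896, 0.1774, 0.0452]
tcp_rot: [3.139, 0.001, 1.384]
wrist_force: [4.0, -4.9, 3.0]
gripper_width: 0.348
finger_force: 24.7
```

```bash
cat >> h.py <<'E'
def track(n='w'):
    import pickle
    w=pickle.load(open('w2.pkl','rb'));i=get_image('wrist')
    g=[cv2.cvtColor(k['frame'],cv2.COLOR_RGB2GRAY) for k in (w,i)]
    for nm,(x,y,hx,hy,z) in {'vee':(330,240,85,55,.1),'bolt':(405,165,24,24,.014)}.items():
        T=g[0][y-hy:y+hy,x-hx:x+hx];m=cv2.matchTemplate(g[1][:360],T,cv2.TM_CCOEFF_NORMED)
        _,v,_,l=cv2.minMaxLoc(m);c=(l[0]+hx,l[1]+hy)
        d=onz(i,[c],z)-onz(w,[[x,y]],z);print(nm,'px shift',c[0]-x,c[1]-y,'score',round(v,2),'world shift mm',(d[0,:2]*1e3).round(1))
    return i
E
python3 - <<'E'
from h import *
import pickle
i=track();pickle.dump(i,open('w3.pkl','wb'))
E
```

```text
vee px shift -16 -8 score 0.83 world shift mm [ 2.9 12.9]
bolt px shift 176 -65 score 0.57 world shift mm [88.7 24. ]
```

Emit:
drive_tool --targets '[28,0.008,0,0,0,0,0,28,0.008,0,0,0,0,0,28,0.008,0,0,0,0,0,28,0.008,0,0,0,0,0,28,0.008,0,0,0,0,0,28,0.008,0,0,0,0,0,28,0.008,0,0,0,0,0,28,0.008,0,0,0,0,0,28,0.008,0,0,0,0,0,28,0.008,0,0,0,0,0]'

```text
t: 5.35
tool_pos: [0.5926, 0.1932, 0.0452]
tcp_rot: [3.139, 0.001, 1.384]
wrist_force: [4.5, -4.8, 4.5]
gripper_width: 0.347
finger_force: 24.7
```

Emit:
drive_tool --targets '[28,0.005,0,0,0,0,0,28,0.005,0,0,0,0,0,28,0.003,0,0,0,0,0,28,0.002,0,0,0,0,0]'

```text
t: 5.68
tool_pos: [0.5932, 0.1962, 0.0452]
tcp_rot: [3.139, 0.001, 1.384]
wrist_force: [5.2, -4.7, 4.0]
gripper_width: 0.348
finger_force: 24.7
```

Emit:
drive_tool --targets '[28,0.002,0,0,0,0,0,28,0.002,0,0,0,0,0,28,0.002,0,0,0,0,0]'

```text
t: 5.93
tool_pos: [0.5933, 0.1973, 0.0452]
tcp_rot: [3.139, 0.001, 1.384]
wrist_force: [4.4, -4.1, 3.6]
gripper_width: 0.341
finger_force: 24.7
```

Emit:
drive_tool --targets '[28,0.002,0,0,0,0,0,28,0.002,0,0,0,0,0,28,0.002,0,0,0,0,0]'

```text
t: 6.18
tool_pos: [0.5936, 0.1985, 0.0452]
tcp_rot: [3.139, 0.001, 1.384]
wrist_force: [4.6, -4.2, 3.6]
gripper_width: 0.346
finger_force: 24.7
```

Emit:
drive_tool --targets '[28,0.002,0,0,0,0,0,28,0.002,0,0,0,0,0,28,0.002,0,0,0,0,0]'

```text
t: 6.43
tool_pos: [0.5938, 0.1996, 0.0452]
tcp_rot: [3.139, 0.001, 1.384]
wrist_force: [5.1, -4.7, 4.1]
gripper_width: 0.348
finger_force: 24.7
```

Emit:
drive_tool --targets '[28,0.002,0,0,0,0,0,28,0.002,0,0,0,0,0,28,0.002,0,0,0,0,0]'

```text
t: 6.68
tool_pos: [0.594, 0.2009, 0.0452]
tcp_rot: [3.139, 0.001, 1.384]
wrist_force: [4.5, -4.3, 3.8]
gripper_width: 0.35
finger_force: 24.7
```

Emit:
drive_tool --targets '[28,0.002,0,0,0,0,0,28,0.002,0,0,0,0,0,28,0.002,0,0,0,0,0]'

```text
t: 6.93
tool_pos: [0.5943, 0.202, 0.0452]
tcp_rot: [3.139, 0.001, 1.384]
wrist_force: [4.7, -3.8, 4.1]
gripper_width: 0.343
finger_force: 24.7
```

Emit:
drive_tool --targets '[28,0.002,0,0,0,0,0,28,0.002,0,0,0,0,0,28,0.002,0,0,0,0,0]'

```text
t: 7.18
tool_pos: [0.5945, 0.2032, 0.0452]
tcp_rot: [3.139, 0.001, 1.384]
wrist_force: [4.4, -4.2, 3.8]
gripper_width: 0.347
finger_force: 24.7
```

Emit:
drive_tool --targets '[28,0.002,0,0,0,0,0,28,0.002,0,0,0,0,0,28,0.002,0,0,0,0,0]'

```text
t: 7.43
tool_pos: [0.5947, 0.2045, 0.0452]
tcp_rot: [3.139, 0.001, 1.384]
wrist_force: [4.7, -3.8, 3.8]
gripper_width: 0.344
finger_force: 24.7
```

Emit:
drive_tool --targets '[28,0.002,0,0,0,0,0,28,0.002,0,0,0,0,0,28,0.002,0,0,0,0,0]'

```text
t: 7.68
tool_pos: [0.595, 0.206, 0.0452]
tcp_rot: [3.139, 0.0, 1.384]
wrist_force: [5.3, -2.9, 2.3]
gripper_width: 0.344
finger_force: 24.6
```

Emit:
drive_tool --targets '[28,0.002,0,0,0,0,0,28,0.002,0,0,0,0,0]'

```text
t: 7.85
tool_pos: [0.5952, 0.207, 0.0452]
tcp_rot: [3.139, -0.0, 1.385]
wrist_force: [5.6, -0.5, 3.0]
gripper_width: 0.349
finger_force: 24.5
```

Emit:
drive_tool --targets '[28,0.002,0,0,0,0,0,28,0.002,0,0,0,0,0]'

```text
t: 8.02
tool_pos: [0.5955, 0.2086, 0.0452]
tcp_rot: [3.139, -0.002, 1.385]
wrist_force: [6.3, 3.3, 1.1]
gripper_width: 0.35
finger_force: 24.6
```

Emit:
drive_tool --targets '[28,0.002,0,0,0,0,0,28,0.002,0,0,0,0,0]'

```text
t: 8.18
tool_pos: [0.5958, 0.21, 0.0452]
tcp_rot: [3.139, -0.003, 1.385]
wrist_force: [6.6, 2.6, 1.0]
gripper_width: 0.35
finger_force: 24.6
```

Emit:
drive_tool --targets '[28,0.002,0,0,0,0,0,28,0.002,0,0,0,0,0]'

```text
t: 8.35
tool_pos: [0.5958, 0.2102, 0.0452]
tcp_rot: [3.139, -0.002, 1.385]
wrist_force: [5.7, 0.4, 2.9]
gripper_width: 0.348
finger_force: 24.8
```

Emit:
drive_tool --targets '[28,0.002,0,0,0,0,0,28,0,0,0,0,0,0]'

```text
t: 8.52
tool_pos: [0.5958, 0.2103, 0.0452]
tcp_rot: [3.139, -0.001, 1.385]
wrist_force: [6.2, -1.2, 1.5]
gripper_width: 0.344
finger_force: 24.8
```

Emit:
drive_tool --targets '[28,0.002,0,0,0,0,0,28,0.002,0,0,0,0,0,28,0,0,0,0,0,0]'

```text
t: 8.77
tool_pos: [0.5959, 0.2105, 0.0452]
tcp_rot: [3.139, -0.0, 1.384]
wrist_force: [4.9, -1.9, 2.9]
gripper_width: 0.348
finger_force: 24.9
```

Emit:
drive_tool --targets '[28,0.002,0,0,0,0,0,28,0.002,0,0,0,0,0,28,0,0,0,0,0,0]'

```text
t: 9.02
tool_pos: [0.5959, 0.211, 0.0452]
tcp_rot: [3.139, 0.001, 1.384]
wrist_force: [5.8, -3.5, 3.7]
gripper_width: 0.346
finger_force: 25.0
```

Emit:
drive_tool --targets '[28,0.002,0,0,0,0,0,28,0.002,0,0,0,0,0,28,0,0,0,0,0,0]'

```text
t: 9.27
tool_pos: [0.5961, 0.2117, 0.0452]
tcp_rot: [3.139, 0.001, 1.384]
wrist_force: [4.7, -2.9, 3.2]
gripper_width: 0.35
finger_force: 25.0
```

Emit:
drive_tool --targets '[28,0.002,0,0,0,0,0,28,0.001,0,0,0,0,0,28,0,0,0,0,0,0]'

```text
t: 9.52
tool_pos: [0.5962, 0.2123, 0.0452]
tcp_rot: [3.139, 0.001, 1.384]
wrist_force: [5.5, -3.1, 3.9]
gripper_width: 0.345
finger_force: 25.0
```

Emit:
drive_tool --targets '[28,0.002,0,0,0,0,0,28,0.002,0,0,0,0,0,28,0,0,0,0,0,0]'

```text
t: 9.77
tool_pos: [0.5963, 0.213, 0.0452]
tcp_rot: [3.139, 0.001, 1.384]
wrist_force: [5.2, -4.2, 3.2]
gripper_width: 0.346
finger_force: 25.0
```

```bash
python3 - <<'E'
from h import *
import pickle
i=track();j=get_image('scene')
print(proj(j,[[.6045,.162,.06]]))
a=cv2.resize(j['frame'][235:305,350:450],(800,560),interpolation=cv2.INTER_CUBIC);cv2.imwrite('pics/c5.png',a[:,:,::-1])
E
```

```text
vee px shift -15 -8 score 0.75 world shift mm [ 9.8 48.4]
bolt px shift -184 97 score 0.55 world shift mm [-84.9  13.6]
[[406.80518837 271.6924972 ]]
```

View pics/c5.png

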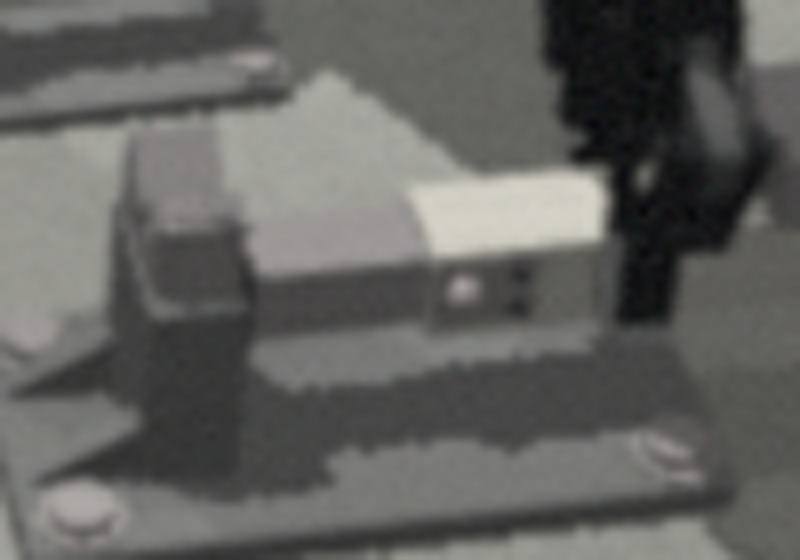

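The button is out, at crop (462,288), inside the catch plate. Next I continue with a light tug through the play.

Emit:
drive_tool --targets '[28,0.002,0,0,0,0,0,28,0.002,0,0,0,0,0,28,0,0,0,0,0,0]'

```text
t: 10.12
tool_pos: [0.5963, 0.2132, 0.0452]
tcp_rot: [3.139, 0.002, 1.384]
wrist_force: [4.1, -6.0, 4.5]
gripper_width: 0.347
finger_force: 25.1
```

Emit:
drive_tool --targets '[28,0.002,0,0,0,0,0,28,0.002,0,0,0,0,0,28,0,0,0,0,0,0]'

```text
t: 10.37
tool_pos: [0.5963, 0.2133, 0.0452]
tcp_rot: [3.139, 0.003, 1.384]
wrist_force: [2.9, -7.8, 5.2]
gripper_width: 0.345
finger_force: 25.2
```

Emit:
drive_tool --targets '[28,0.002,0,0,0,0,0,28,0.001,0,0,0,0,0,28,0,0,0,0,0,0,28,0,0,0,0,0,0,28,0,0,0,0,0,0]'

```text
t: 10.78
tool_pos: [0.5964, 0.2134, 0.0452]
tcp_rot: [3.139, 0.004, 1.383]
wrist_force: [3.6, -9.7, 6.3]
gripper_width: 0.35
finger_force: 25.3
```

The tug puts about 6 N on the button. Now I relax, open and rise.

Emit:
drive_tool --targets '[28,-0.004,0,0,0,0,0,28,-0.004,0,0,0,0,0,36,0,0,0,0,0,0,60,0,0,0,0,0,0,70,0,0,0,0,0,0,70,0,0,-0.03,0,0,0,70,0,0,-0.1,0,0,0,70,0,0,-0.15,0,0,0,70,0,0,-0.2,0,0,0,70,0,0,-0.2,0,0,0]'

```text
t: 11.62
tool_pos: [0.5942, 0.2142, 0.1813]
tcp_rot: [-3.139, 0.001, 1.385]
wrist_force: [0.8, 1.0, 0.7]
gripper_width: 0.821
finger_force: 0.0
```

Emit:
drive_tool --targets '[70,-0.1,0,-0.1,0,0,0,70,-0.15,0,0,0,0,0,70,-0.15,0,0,0,0,0,70,0,0,0,0,0,0,70,0,0,0,0,0,0,70,0,0,0,0,0,0]'

```text
t: 12.12
tool_pos: [0.5805, 0.1359, 0.2006]
tcp_rot: [-3.141, -0.0, 1.385]
wrist_force: [0.7, 0.1, 0.1]
gripper_width: 0.823
finger_force: 0.0
```

```bash
python3 - <<'E'
from h import *
import pickle
np.set_printoptions(precision=4,suppress=True)
i=get_image('wrist');pickle.dump(i,open('w4.pkl','wb'));j=get_image('scene')
t=pickle.load(open('top.pkl','rb'));s=get_state();print(s['tool_pos'],s['tcp_rot'],s['wrist_force'])
a=cv2.resize(i['frame'],(480,360));b=cv2.resize(j['frame'][235:305,350:450],(320,224),interpolation=cv2.INTER_CUBIC)
o=np.zeros((360,800,3),np.uint8);o[:,:480]=a;o[:224,480:]=b;cv2.imwrite('pics/c6.png',o[:,:,::-1])
plan([.571,-.2715,.22],-.07)
E
```

```text
[0.5806 0.1365 0.2002] [-3.141  -0.0001  1.3858] [-1.5419  0.1104 -0.4519]
from [0.5806 0.1365 0.2002] d [-0.0096 -0.408   0.0198] w [-0.0006 -0.0001 -0.115 ] n 11
[-0.183, 0.03, -0.009] [-0.0, -0.0, -0.007]
[-0.183, 0.028, -0.009] [-0.0, -0.0, -0.007]
[-0.184, 0.026, -0.009] [-0.0, -0.0, -0.007]
[-0.184, 0.024, -0.009] [-0.0, -0.0, -0.007]
[-0.184, 0.022, -0.009] [-0.0, -0.0, -0.007]
[-0.184, 0.02, -0.009] [-0.0, -0.0, -0.007]
[-0.185, 0.018, -0.009] [-0.0, -0.0, -0.007]
[-0.185, 0.016, -0.009] [-0.0, -0.0, -0.007]
[-0.185, 0.014, -0.009] [-0.0, -0.0, -0.007]
[-0.185, 0.013, -0.009] [-0.0, -0.0, -0.007]
[-0.185, 0.011, -0.009] [-0.0, -0.0, -0.007]
```

View pics/c6.png

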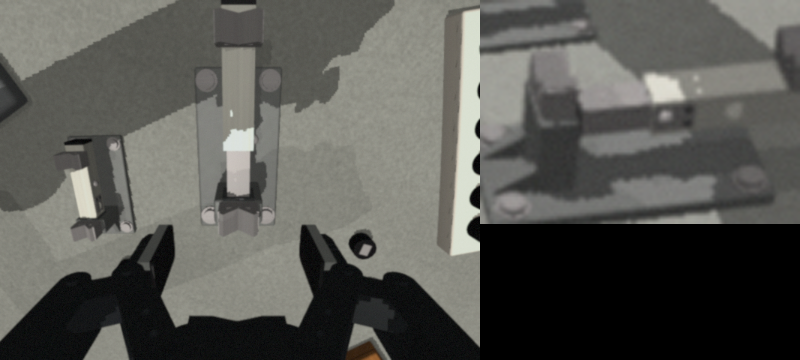

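The button is out in the catch plate and the sleeve has caught. Next, the bar.

Emit:
drive_tool --targets '[70,-0.183,0.03,-0.009,0,0,-0.007,70,-0.183,0.028,-0.009,0,0,-0.007,70,-0.184,0.026,-0.009,0,0,-0.007,70,-0.184,0.024,-0.009,0,0,-0.007,70,-0.184,0.022,-0.009,0,0,-0.007,70,-0.184,0.02,-0.009,0,0,-0.007,70,-0.185,0.018,-0.009,0,0,-0.007,70,-0.185,0.016,-0.009,0,0,-0.007,70,-0.185,0.014,-0.009,0,0,-0.007]'

```text
t: 12.97
tool_pos: [0.5725, -0.199, 0.2164]
tcp_rot: [-3.141, -0.0, 1.481]
wrist_force: [0.5, -0.0, -0.3]
gripper_width: 0.82
finger_force: 0.0
```

Emit:
drive_tool --targets '[60,0,0,0,0,0,-0.007,60,0,0,0,0,0,-0.007,60,0,0,0,0,0,0,60,0,0,0,0,0,0]'

```text
t: 13.3
tool_pos: [0.5725, -0.1966, 0.2164]
tcp_rot: [-3.141, -0.001, 1.502]
wrist_force: [0.3, 0.6, -0.1]
gripper_width: 0.703
finger_force: 0.0
```

```bash
python3 - <<'E'
from h import *
import pickle
np.set_printoptions(precision=4,suppress=True)
i=get_image('wrist');pickle.dump(i,open('w5.pkl','wb'));save(i,'w5.png')
s=get_state();print(s['tool_pos'],s['tcp_rot'])
E
```

```text
[ 0.5726 -0.1966  0.2166] [-3.1413 -0.0004  1.5023]
```

View pics/w5.png

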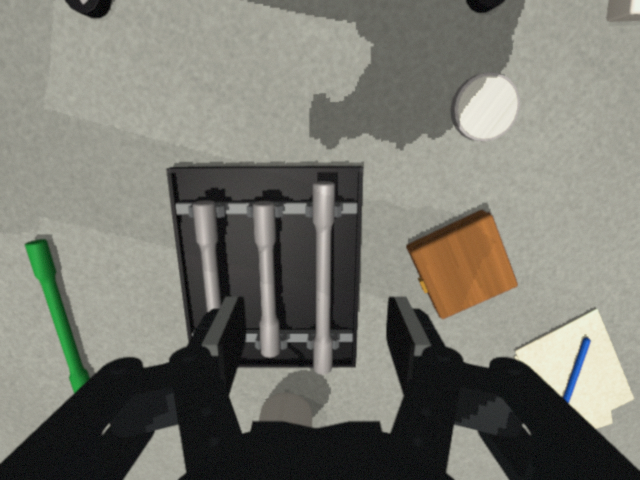

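The long bar runs from (323,181) to (322,372). The short ones are at (207,255) and (266,280).

```bash
python3 - <<'E'
from h import *
import pickle
np.set_printoptions(precision=4,suppress=True)
w=pickle.load(open('w5.pkl','rb'));t=pickle.load(open('top.pkl','rb'))
g=cv2.cvtColor(w['frame'],cv2.COLOR_RGB2GRAY)
m=(g>95)
mid=[];px=[]
for r in (190,195,215,240,260,280,300,310,320,325,360,365):
    x=np.where(m[r,300:350])[0]+300
    if r>340 or 1:
        a,b=onz(w,[[x.min()-.5,r],[x.max()+.5,r]],.03);mid.append((a+b)/2);px.append([(x.min()+x.max())/2,r]);print(r,x.min(),x.max(),mid[-1],np.linalg.norm(a-b))
mid=np.array(mid);p=np.polyfit(mid[:,1],mid[:,0],1);print('slope',p)
col=g[:,322].astype(int);print(col[176:190],col[362:384])
e=onz(w,[[323,181.5],[322,372]],.03);print(e,e.mean(0))
# height from two views: top-camera ends vs wrist ends
L=lambda x,y:[365+(x-471)/3.463,200+y/3.463]
for a,b in (([323,181.5],L(516,63)),([322,372],L(779,82))):
    p1,d1=ray(w,[a]);p2,d2=ray(t,[b]);print('tri',tri([(p1,d1[0]),(p2,d2[0])]))
# rest: near vee check: project predicted points into w4
w4=pickle.load(open('w4.pkl','rb'));o=np.array([.5717,.0905,0]);Y=np.array([.184,.983,0]);X=np.array([.983,-.184,0])
print('near vee box px',proj(w4,[o+sx*.02*X+sy*.012*Y+[0,0,.105] for sx in(-1,1) for sy in(-1,1)]))
g4=cv2.cvtColor(w4['frame'],cv2.COLOR_RGB2GRAY).astype(int)
print(g4[255:325:3,317]);print(g4[290,270:365:3]);print(g4[300,270:365:3])
E
```

```text
190 313 333 [ 0.5784 -0.1798  0.03  ] 0.018997236963096988
195 313 333 [ 0.5782 -0.1844  0.03  ] 0.01907620360849682
215 306 336 [ 0.5751 -0.203   0.03  ] 0.02864079193867147
240 316 329 [ 0.575  -0.2273  0.03  ] 0.01321942106221229
260 316 329 [ 0.5737 -0.2476  0.03  ] 0.01346031101033374
280 316 329 [ 0.5724 -0.2685  0.03  ] 0.013713175728902155
300 316 328 [ 0.5705 -0.2903  0.03  ] 0.012980347183244837
310 316 328 [ 0.5698 -0.3015  0.03  ] 0.013108462640280243
320 316 328 [ 0.5691 -0.313   0.03  ] 0.01323990495592151
325 316 328 [ 0.5687 -0.3188  0.03  ] 0.013306913494252202
360 314 330 [ 0.566  -0.3613  0.03  ] 0.018048436444798522
365 314 330 [ 0.5656 -0.3676  0.03  ] 0.018145940514474743
slope [0.0664 0.5899]
[ 29  28  29  24  32  55  69  80 114 157 198 216 219 218] [180 179 177 178 175 175 174 172 172 172 170 168 158 133 111 104 103 103
 104 104 103 104]
[[ 0.5789 -0.1721  0.03  ]
 [ 0.5651 -0.3766  0.03  ]] [ 0.572  -0.2744  0.03  ]
tri [ 0.5787 -0.1722  0.0262]
tri [ 0.5643 -0.3705  0.0371]
near vee box px [[290.365  314.7494]
 [289.579  284.9846]
 [344.9025 314.7121]
 [345.722  284.9425]]
[175 175 111  49  49  62  58  74 108 110 109 110 111 112 113 109 112 116
 134 135 134 135 136 135]
[170 177 176 176 179 142 110 146 128 120 110 114 111 109 106 105 115 117
 121 120 121 119 118 109 107 113  95 160 160 158 159 153]
[114 116 115 116 117 117 118 140 118 111 107 107 107 106 105 105 114 116
 118 117 120 117 121 110 107 125 118 117 119 116 119 118]
```

Emit:
drive_tool --targets '[42,-0.19,0.011,0.1,0,0,-0.001,42,-0.187,0.011,0.1,0,0,0,42,0,0,0.2,0,0,0,42,0,0,0.2,0,0,0,42,0,0,0.1,0,0,0,42,0,0,0,0,0,0,42,0,0,0,0,0,0]'

```text
t: 13.93
tool_pos: [0.571, -0.2703, 0.0771]
tcp_rot: [-3.139, -0.001, 1.503]
wrist_force: [0.7, -0.2, 0.2]
gripper_width: 0.49
finger_force: 0.0
```

```bash
python3 - <<'E'
from h import *
np.set_printoptions(precision=4,suppress=True)
plan([.5718,-.272,.013],-.066)
E
```

```text
from [ 0.571  -0.2703  0.0771] d [ 0.0008 -0.0017 -0.0641] w [-0.0023 -0.001  -0.0014] n 2
[-0.004, 0.003, 0.16] [-0.001, -0.0, -0.0]
[-0.004, 0.002, 0.16] [-0.001, -0.0, -0.0]
```

Emit:
drive_tool --targets '[42,-0.006,0.003,0.1,0,0,0,42,-0.002,0.002,0.1,0,0,0,42,0,0,0.08,0,0,0,42,0,0,0.04,0,0,0,42,0,0,0,0,0,0,25,0,0,0,0,0,0,10,0,0,0,0,0,0,10,0,0,0,0,0,0,10,0,0,0,0,0,0,10,0,0,0,0,0,0]' --newtons 60

```text
t: 14.77
tool_pos: [0.5741, -0.2739, 0.0159]
tcp_rot: [3.137, 0.001, 1.502]
wrist_force: [2.1, 0.7, 6.0]
gripper_width: 0.137
finger_force: 58.6
```

```bash
python3 - <<'E'
from h import *
np.set_printoptions(precision=4,suppress=True)
s=get_state();print(s['tool_pos'],s['tcp_rot'],s['wrist_force'])
E
```

```text
[ 0.5741 -0.2739  0.0159] [3.1373 0.0008 1.5021] [2.0555 0.7078 6.0083]
```

Emit:
drive_tool --targets '[10,0,0,-0.02,0,0,0,10,0,0,-0.05,0,0,0,10,0,0,-0.1,0,0,0,10,0,0,-0.15,0,0,0,10,0,0,-0.2,0,0,0,10,0,0,-0.2,0,0,0,10,0,0,-0.15,0,0,0,10,0,0,-0.1,0,0,0,10,0,0,0,0,0,0,10,0,0,0,0,0,0]'

```text
t: 15.6
tool_pos: [0.5724, -0.2737, 0.2084]
tcp_rot: [3.14, 0.001, 1.502]
wrist_force: [0.1, -1.3, -3.3]
gripper_width: 0.14
finger_force: 58.7
```

```bash
python3 - <<'E'
from h import *
import pickle
np.set_printoptions(precision=4,suppress=True)
s=get_state();print(s['tool_pos'],s['tcp_rot'],s['wrist_force'],s['torque'])
i=get_image('wrist');pickle.dump(i,open('w6.pkl','wb'));save(i,'w6.png')
g=cv2.cvtColor(i['frame'],cv2.COLOR_RGB2GRAY)
for r in range(180,420,15):
    x=np.where(g[r,250:390]>120)[0]+250;print(r,x.min() if len(x) else 0,x.max() if len(x) else 0,len(x))
T=s['tool_pos'];Rm=rot(s['tcp_rot'])
for dz in(0.019,.016): print(dz,proj(i,[T+Rm@[x,0,-dz] for x in(.1,.064,0,-.064)]))
plan([.5873,.1741,.22],-.185)
E
```

```text
[ 0.5724 -0.2737  0.2084] [3.1403 0.0007 1.5016] [ 0.084  -1.2523 -3.3023] [ 0.0062  0.0071 -0.0551]
180 250 389 43
195 250 389 39
210 250 389 33
225 250 389 34
240 251 389 43
255 250 389 50
270 250 389 52
285 250 389 52
300 354 389 36
315 250 389 40
330 250 389 32
345 250 389 23
360 302 329 28
375 301 328 28
390 301 337 34
405 302 339 34
0.019 [[321.0517  46.0727]
 [320.6094 165.0768]
 [319.927  332.5669]
 [319.3764 456.5077]]
0.016 [[320.9255  47.8798]
 [320.5035 164.012 ]
 [319.8501 328.3603]
 [319.3201 450.8108]]
from [ 0.5717 -0.2733  0.2065] d [0.0156 0.4474 0.0135] w [-0.0016 -0.0004  0.1158] n 12
[0.186, -0.006, -0.006] [-0.0, -0.0, 0.006]
[0.186, -0.008, -0.006] [-0.0, -0.0, 0.006]
[0.186, -0.01, -0.006] [-0.0, -0.0, 0.006]
[0.186, -0.012, -0.006] [-0.0, -0.0, 0.006]
[0.186, -0.014, -0.006] [-0.0, -0.0, 0.006]
[0.186, -0.015, -0.006] [-0.0, -0.0, 0.006]
[0.186, -0.017, -0.006] [-0.0, -0.0, 0.006]
[0.186, -0.019, -0.006] [-0.0, -0.0, 0.006]
[0.185, -0.021, -0.006] [-0.0, -0.0, 0.006]
[0.185, -0.023, -0.006] [-0.0, -0.0, 0.006]
[0.185, -0.024, -0.006] [-0.0, -0.0, 0.006]
[0.185, -0.026, -0.006] [-0.0, -0.0, 0.006]
```

```bash
python3 - <<'E'
from h import *
import pickle
i=pickle.load(open('w6.pkl','rb'));g=cv2.cvtColor(i['frame'],cv2.COLOR_RGB2GRAY).astype(int)
for r in list(range(20,80,5))+list(range(90,330,25)): print(r,g[r,280:362:3])
E
```

```text
20 [168 169 167 171 176 169 170 166 168 168 169 175 172 169 168 167 170 174
 174 169 167 170 175 174 168 132 106 108]
25 [175 172 173 169 167 163 167 169 167 178 171 169 168 165 167 168 167 165
 169 176 171 172 173 180 173 166 120 110]
30 [170 169 176 179 173 169 166 168 169 169 172 173 178 170 173 174 172 174
 173 175 171 175 176 170 172 176 119 115]
35 [166 171 184 171 177 180 173 171 176 178 173 173 171 162 167 172 179 174
 172 167 165 175 174 178 173 170 120 111]
40 [168 178 175 169 169 174 167 165 157 150 149 146 147 150 152 155 163 165
 169 172 173 170 167 167 168 166 112 109]
45 [174 175 170 109  95  97 105 110 114 120 126 133 136 132 128 124 118 115
 108 101  96 144 170 170 169 161 113 109]
50 [171 160  84  90  97 101 105 112 115 121 124 134 137 133 130 122 116 116
 110 106 100  98 110 175 177 164 112 108]
55 [173 167  83  92  97 101 107 112 116 123 127 134 136 133 127 124 116 115
 112 108 101  96 111 171 173 161 108 107]
60 [172 165  84  92  99 101 108 111 116 122 127 134 135 134 128 122 120 115
 109 103 100  94 111 170 175 153 111 113]
65 [169 165  87  93  96 102 103 111 11
[... 804 characters left out ...]
 73  71  72  74 118 123 115 115 116 120 121 121 118 113 108  98
  87  61  57  58  58  55  42  26  87  98]
215 [ 77  73  73  72  69  72  89 101 107 114 118 122 122 119 119 115 108  98
  83  60  60  54  58  52  27  35  95  97]
240 [ 70  69  69  72  69  69  77  89  94 100 103 116 119 116 115 110 106  98
  74  56  54  52  53  48  16  55 118 123]
265 [ 19  35  65  57  54  51  71  87  92 100  99 103 102 102 102  99  94  89
  58  24  32  29  41  35  46 129 169 170]
290 [ 58  35  40  52  66  64  71  86  92 103 100 102 106 102 100 101  97  89
  68  61  60  58  49  35  46 147 162 164]
315 [ 31  76  81  79  82  60  18  75  94  98 101 100 102 100 102 102  93  60
  18  70  79  80  81  72  33  28  28  29]
```

The bar is held level and centred: its end is at rows 40–47, against a prediction of 46. During the sleeve pull the TCP settled about 2 mm further toward +x than the camera estimate. The held bar shows the same 1.4 mm camera bias, so I use the TCP-felt axis for placing.

Emit:
drive_tool --targets '[10,0.1,-0.006,-0.012,0,0,0.006,10,0.186,-0.008,-0.006,0,0,0.006,10,0.186,-0.01,-0.006,0,0,0.006,10,0.186,-0.012,-0.006,0,0,0.006,10,0.186,-0.014,-0.006,0,0,0.006,10,0.186,-0.015,-0.006,0,0,0.006,10,0.186,-0.017,-0.006,0,0,0.006,10,0.186,-0.019,-0.006,0,0,0.006,10,0.185,-0.021,-0.006,0,0,0.006,10,0.185,-0.023,-0.006,0,0,0.006]'

```text
t: 16.48
tool_pos: [0.5813, 0.0836, 0.2179]
tcp_rot: [-3.137, 0.002, 1.411]
wrist_force: [1.1, 0.5, -2.5]
gripper_width: 0.136
finger_force: 58.7
```

Emit:
drive_tool --targets '[10,0.185,-0.024,-0.006,0,0,0.006,10,0.16,-0.02,0,0,0,0.006,10,0.06,0,0,0,0,0.006,10,0,0,0,0,0,0,10,0,0,0,0,0,0,10,0,0,0,0,0,0]'

```text
t: 16.98
tool_pos: [0.5867, 0.1626, 0.2202]
tcp_rot: [-3.139, 0.002, 1.385]
wrist_force: [-0.5, -0.8, -2.9]
gripper_width: 0.141
finger_force: 58.7
```

```bash
python3 - <<'E'
from h import *
np.set_printoptions(precision=4,suppress=True)
plan([.5895,.174,.15],-.185)
s=get_state();print(s['tcp_rot'],s['wrist_force'],s['t'])
E
```

```text
from [0.5867 0.1626 0.2202] d [ 0.0028  0.0114 -0.0702] w [-0.0029  0.0019 -0.0012] n 2
[0.03, 0.002, 0.175] [-0.001, 0.001, -0.0]
[0.03, 0.002, 0.175] [-0.001, 0.001, -0.0]
[-3.1387  0.0019  1.3846] [-0.4865 -0.8392 -2.85  ] 16.9833
```

Emit:
drive_tool --targets '[10,0.03,0.002,0.1,-0.001,0.001,0,10,0.03,0.002,0.1,-0.001,0.001,0,10,0,0,0.1,0,0,0,10,0,0,0.05,0,0,0,10,0,0,0,0,0,0,10,0,0,0,0,0,0]'

```text
t: 17.48
tool_pos: [0.5903, 0.174, 0.1519]
tcp_rot: [3.14, -0.002, 1.383]
wrist_force: [-0.0, 0.2, -3.1]
gripper_width: 0.138
finger_force: 58.8
```

```bash
python3 - <<'E'
from h import *
import pickle
np.set_printoptions(precision=4,suppress=True)
s=get_state();print(s['tool_pos'],s['tcp_rot'],s['wrist_force'])
i=get_image('wrist');pickle.dump(i,open('w7.pkl','wb'));save(i,'w7.png')
g=cv2.cvtColor(i['frame'],cv2.COLOR_RGB2GRAY).astype(int)
o=np.array([.5717,.0905,0])+[.002,0,0];Y=np.array([.184,.983,0]);X=np.array([.983,-.184,0])
print('far vee px',proj(i,[o+sx*.02*X+(.1725+sy*.012)*Y+[0,0,.105] for sx in(-1,1) for sy in(-1,1)]))
for r in list(range(20,130,12)): print(r,g[r,262:382:3])
E
```

```text
[0.5903 0.174  0.1519] [ 3.1398 -0.0022  1.3835] [-0.0222  0.1753 -3.0975]
far vee px [[276.056  125.8069]
 [274.4166  73.6395]
 [356.799  125.6148]
 [358.2598  73.4476]]
20 [100 101 103  99 104  99  99 103 101 103 102  97  99  99  98 101 104 103
 101  97  96  94  95 100  99  96  94 100  99  99 101 101 102 101 101  99
  97 102  99  99]
32 [ 93  97  95  95  95  98  98  99  96 100 101 102 100 102 103 101  98  95
  98  95  96 100  98 100 100 100 101  98 101 100  94  93  95  98 102  99
  99  98  95  98]
44 [102 102 103 101 100 102 107 104 103  88  86  88  93  95 100 104 110 115
 121 114 113 105 100  99  93  87  85  97  99  96  99 103  97  99  98  99
  99  99  98  99]
56 [100  97  98  97  98 100  98  95  73  84  86  90  97 101 105 108 116 121
 123 119 118 110 103 102  99  94  89  84  78 105 103 101  98  98 100  98
  99 105 102 101]
68 [ 95 100  96  99 102 102 100  96  77  82  86  91  93 100 106 108 115 121
 120 120 115 108 105 102  97  95  88  86  80 101  98 100  99 101  96  96
 100 102 101 100]
80 [105 104 101  97 104  90  91  88  73  83  87  92  93  98 106 106 115 117
 120 117 116 108 105 103  97  93  89  86  76  87 101  98  98  99  98  98
  95  99  95  97]
92 [100 100 101 100 105  94  91  89  72  83  86  93  95 102 107 111 113 116
 119 115 115 105 101 104  98  92  89  83  78  82 100  97  98  97  95  99
  98 103 107 101]
104 [ 97  96 101  96 108  93  90  91  77  83  87  91  94  99 103 108 113 117
 118 113 113 107 101 101  98  91  85  79  78  80  98  88  89  89  94  97
  97  99 100 100]
116 [ 97 102 101 100 105  90  91  89  76  81  88  90  97  99 104 110 114 118
 116 116 115 107 103  99  94  91  86  83  78  82  98  87  84  85  90  93
  97  97  96  95]
128 [ 96  96  96  96  96  93  93  98  81  85  88  91  93 101 105 108 111 115
 117 114 110 104 101  99  97  91  83  77  84  86  86  87  87  87  86  93
  97 103 105  99]
```

Emit:
drive_tool --targets '[10,0,-0.004,0.05,0,0.001,0.002,10,0,0,0.06,0,0,0,10,0,0,0.06,0,0,0,10,0,0,0.04,0,0,0,10,0,0,0.02,0,0,0,10,0,0,0,0,0,0,10,0,0,0,0,0,0]'

```text
t: 18.12
tool_pos: [0.5903, 0.1755, 0.1065]
tcp_rot: [3.138, -0.005, 1.382]
wrist_force: [-0.5, 0.4, -2.9]
gripper_width: 0.138
finger_force: 58.8
```

Emit:
drive_tool --targets '[10,0,0,0.015,0,0,0,10,0,0,0.01,0,0,0,10,0,0,0.01,0,0,0,10,0,0,0,0,0,0]'

```text
t: 18.45
tool_pos: [0.59, 0.1754, 0.0988]
tcp_rot: [3.139, -0.004, 1.382]
wrist_force: [0.5, -0.2, -3.9]
gripper_width: 0.141
finger_force: 58.8
```

Emit:
drive_tool --targets '[10,0,0,0.005,0,0,-0.002,10,0,0,0.005,0,0,0,10,0,0,0.005,0,0,0,10,0,0,0.005,0,0,0]'

```text
t: 18.78
tool_pos: [0.5902, 0.1755, 0.095]
tcp_rot: [3.139, -0.005, 1.385]
wrist_force: [0.3, 0.1, -2.8]
gripper_width: 0.142
finger_force: 58.8
```

Emit:
drive_tool --targets '[10,0,0,0.005,0,0,0,10,0,0,0.005,0,0,0,10,0,0,0.003,0,0,0]'

```text
t: 19.03
tool_pos: [0.5901, 0.1755, 0.0923]
tcp_rot: [3.139, -0.004, 1.385]
wrist_force: [-0.1, 0.2, -3.5]
gripper_width: 0.138
finger_force: 58.8
```

Emit:
drive_tool --targets '[10,0,0,0.004,0,0,0,10,0,0,0.004,0,0,0,10,0,0,0,0,0,0]'

```text
t: 19.28
tool_pos: [0.5901, 0.1755, 0.0918]
tcp_rot: [3.138, -0.005, 1.385]
wrist_force: [-2.0, -0.6, 2.8]
gripper_width: 0.136
finger_force: 59.5
```

Emit:
drive_tool --targets '[10,0,-0.003,0.002,0,0,0,10,0,0,0.001,0,0,0,10,0,0,0,0,0,0]'

```text
t: 19.53
tool_pos: [0.5898, 0.1757, 0.0914]
tcp_rot: [3.137, -0.005, 1.385]
wrist_force: [-3.6, -0.7, 6.5]
gripper_width: 0.137
finger_force: 59.8
```

Emit:
drive_tool --targets '[10,0,-0.003,0,0,0,0,10,0,0,0,0,0,0,10,0,0,0,0,0,0]' --newtons 20

```text
t: 19.78
tool_pos: [0.5894, 0.1758, 0.091]
tcp_rot: [3.137, -0.005, 1.385]
wrist_force: [-2.2, -0.9, 6.6]
gripper_width: 0.139
finger_force: 59.5
```

Emit:
drive_tool --targets '[14,0,0,0,0,0,0,18,0,0,0,0,0,0,24,0,0,0,0,0,0,32,0,0,0,0,0,0,40,0,0,0,0,0,0,40,0,0,0,0,0,0]'

```text
t: 20.28
tool_pos: [0.5889, 0.1757, 0.0901]
tcp_rot: [3.139, -0.004, 1.385]
wrist_force: [0.6, -0.3, 0.8]
gripper_width: 0.47
finger_force: 0.0
```

Released. Next I rise straight up and look.

Emit:
drive_tool --targets '[45,0,0,-0.03,0,0,0,45,0,0,-0.06,0,0,0,45,0,0,-0.1,0,0,0,45,0,0,-0.15,0,0,0,45,0,0,-0.15,0,0,0,45,0,0,-0.15,0,0,0,45,0,0,0,0,0,0,45,0,0,0,0,0,0]'

```text
t: 20.95
tool_pos: [0.5897, 0.1756, 0.2219]
tcp_rot: [3.133, -0.007, 1.385]
wrist_force: [-0.3, 0.5, 0.1]
gripper_width: 0.527
finger_force: 0.0
```

```bash
python3 - <<'E'
from h import *
import pickle
np.set_printoptions(precision=4,suppress=True)
s=get_state();print(s['tool_pos'],s['tcp_rot'],s['wrist_force'])
i=get_image('wrist');pickle.dump(i,open('w8.pkl','wb'))
j=get_image('scene');t=get_image('top');pickle.dump((j,t),open('st8.pkl','wb'))
g=cv2.cvtColor(i['frame'],cv2.COLOR_RGB2GRAY).astype(int)
o=np.array([.5737,.0905,.105]);Y=np.array([.184,.983,0]);X=np.array([.983,-.184,0])
for a in (-.015,.003,.039,.0853,.131,.167,.1853):
    c=proj(i,[o+a*Y])[0];e=proj(i,[o+a*Y+.01*X])[0]
    print(a,c.round(1),'r px',round(e[0]-c[0],1),g[int(round(c[1])),int(c[0])-36:int(c[0])+38:3] if 0<c[1]<479 else '')
c=int(proj(i,[o+.17*Y])[0][0]);print(g[0:140:4,c])
E
```

```text
[0.5897 0.1756 0.2219] [ 3.1334 -0.0072  1.3848] [-0.2536  0.5445  0.1351]
-0.015 [316.6 349.2] r px 12.1 [141 142 142 142 137 145 143 140 129 134 143 150 140 130 112 150 156 156
 149 149 148 152 156 155 147]
0.003 [316.6 330.2] r px 12.3 [143 141 140 149 126 120 113 101 114 134 157 165 147 130 109  86 125 120
 110 138 143 141 145 139 142]
0.039 [316.6 289.8] r px 12.8 [122 122 102  44  47  39  38 161 157 134 146 157 142 114  78  87  41  37
  48  47  62 120 123 121 121]
0.0853 [316.5 232.9] r px 13.5 [140 138 139 138 139 184 226 226 178 131 165 176 157 125  93 117 196 194
 129 111 125 126 127 125 124]
0.131 [316.5 170.7] r px 14.2 [141 140 143 139 141 222 229 227  99  82  99 106 100  91  83 124 204 226
  84  75 111 137 133 137 135]
0.167 [316.5 117.1] r px 14.8 [ 89  93  93  87  85  85  80  79  87  98 106 113 109  99  91  80  79  85
  85  83  89  85  84  80  79]
0.1853 [316.5  88.2] r px 15.1 [ 95  95  93  90 104 148 118  81  83  96 106 114 111  99  93  84 104 143
 101  85  83  93  96  93  97]
[ 94  93  94  96  95  89  97  94  95  97  96  95  91  93  94  94  94  93
  56  31 143 121 111 110 111 109 110 108 107 108 109 107 108 106 107]
```

```bash
python3 - <<'E'
from h import *
import pickle
np.set_printoptions(precision=4,suppress=True,linewidth=150)
i=pickle.load(open('w8.pkl','rb'));g=cv2.cvtColor(i['frame'],cv2.COLOR_RGB2GRAY).astype(int)
for c in (313,306,296,332): print(c,'far',g[68:140:2,c])
for c in (313,306,298,330): print(c,'near',g[300:372:2,c])
o=np.array([.5717,.0905,0]);Y=np.array([.184,.983,0])
def a(px,z): return ((onz(i,[px],z)[0]-o)@Y)
for r in (78,80,84,88,92,120,124,128,130): print(r,round(a([313,r],.105),4))
for r in (316,320,324,344,348,352,356,360): print(r,round(a([313,r],.105),4),round(a([313,r],.115),4))
b=pickle.load(open('top.pkl','rb'));s0=pickle.load(open('scene.pkl','rb'));j,t=pickle.load(open('st8.pkl','rb'))
for n,A,B in(('scene',s0,j),('top',b,t)):
    d=cv2.absdiff(A['frame'],B['frame']).max(2);m=cv2.morphologyEx((d>40).astype(np.uint8),cv2.MORPH_OPEN,np.ones((3,3)))
    k,l,st,_=cv2.connectedComponentsWithStats(m);print(n,[list(map(int,x)) for x in st[1:] if x[4]>25])
E
```

```text
313 far [ 90  86  51  33  34  72 144 148 123 111 114 111 113 114 115 114 114 114 114 113 112 112 109 112 111 112 109 110 113 110 111 108 112 107 106 106]
306 far [ 93  93  57  30  30  70 144 150 122  90  92  91  94  94  94  94  91  93  92  93  91  92  97  94  91  93  92  94  94  97  93  90  94  88  89  91]
296 far [ 95  88  55  28  36  72 144 150 150 150 148 121  88  85  85  84  85  86  83  83  84  82  85  86  83  86  87  86  86  87 124 141 146 145 144 147]
332 far [ 95  93  56  33  32  63 135 144 145 143 144 117  91  86  87  85  87  89  86  88  85  85  87  87  87  86  85  87  85  92 117 124 125 120 117 119]
313 near [157 156 158 160 158 163 172 177 176 176 175 171 172 171 168 165 165 164 162 160 158 155 152 151 149 147 146 154 157 155 152 147 147 153 151 149]
306 near [113 114 111 111 113 118 122 126 127 125 126 126 127 128 129 129 129 128 129 129 131 129 126 131 129 132 139 146 149 144 147 150 148 149 153 156]
298 near [ 43  51  62  59  59  62  66  63  60  61  84 112 112 113 111 113 114 110 114 113 113 112 114 123 139 141 144 142 143 151 148 153 157 158 153 149]
330 near [ 47  50  
[... 880 characters left out ...]
317], [436, 174, 116, 25, 2349], [390, 177, 18, 6, 79], [342, 183, 31, 21, 422], [278, 188, 24, 8, 120], [416, 202, 12, 12, 99], [338, 208, 41, 15, 428], [381, 215, 61, 33, 1086], [432, 246, 112, 88, 4391], [392, 253, 9, 3, 27], [404, 252, 16, 4, 61], [377, 254, 14, 5, 47], [380, 255, 56, 15, 390], [159, 308, 100, 27, 667]]
top [[161, 117, 126, 237, 15520], [378, 215, 63, 10, 338], [443, 220, 12, 7, 76], [46, 287, 142, 94, 5039], [0, 347, 320, 133, 18081], [214, 354, 9, 15, 71], [181, 388, 25, 27, 389], [303, 398, 17, 23, 164], [249, 408, 82, 72, 2404], [323, 422, 12, 9, 56], [345, 434, 9, 28, 121], [168, 437, 30, 25, 328], [232, 461, 15, 9, 102], [344, 463, 7, 7, 38], [185, 467, 8, 13, 55]]
```

The bar is centred about 1 mm from half-way between the vees. Its middle is near rest y = 0.087 and half-way is 0.086. It is straight in both vees, and nothing else has moved.

```bash
python3 -c "
from rig import sign_off;print(sign_off())"
```

```text
the job is handed in; nothing more can be done
None
```

The job is handed in. By my measurements the sleeve is locked in the next hole, tugged with about 6 N on the button by the wrist force, and the long bar lies in both vees about 1 mm off centre with nothing else moved; the sign-off returned no verdict.

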